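# Scrape broken stoneware off the cold-store shelf

## Robot

A 6-joint arm with a two-finger parallel gripper is mounted at the origin on the work surface. World frame = base frame: x ahead of the robot, y to its left, z up, the work surface at z = 0. Lengths are in m, angles in degrees, forces in N, time in s.
With the tool pointing down it reaches from about 0.3 to 0.75 m from the base axis. Payload 8.5 kg.
Tool frame: the origin (TCP) lies on the centre line of the jaws, within the pads' length; the fingertips stand 22 mm ahead of it and the grasp point (between the pads) lies 3 mm ahead of it (env.tip_reach is the distance from the TCP to the fingertips, in m); y points along the fingers, z is the direction in which the jaws open and shut, and the axes are right-handed (so a half turn about y gives the same grasp; the last joint's range is limited). The gripper opens to 85 mm and grips with 20 to 120 N. Pads are 22 mm wide; open, the fingers measure 114 mm over their backs; the gripper's body (76 mm by 85 mm) begins 54 mm behind the grasp point. The pads swing forward as they close: fully open they stand 13 mm farther back than shut.
Start: joints at [51.033, 21.807, 74.336, -0, 83.858, -12.336], TCP at [0.247, 0.492, 0.253] pointing down, gripper open.
Joint ranges: [-178.18, 178.18], [-50.72, 133.34], [12.68, 142.11], [-81.47, 261.47], [9.98, 163.14], [-165.26, 165.26]. Speed limits (degrees/s): [136.94, 136.94, 180, 180, 180, 180].

## Interface

Orientations are given as a 3x3 rotation matrix whose columns are the frame's x, y, z axes.
In Python, from rig import env, get_image gives the robot as it stands. The module is installed in compiled form; this text tells all that it offers.
- The arm moves only by the tool carry_out, never from a script. Its argument "targets" is a list that holds one entry, the list of rows, each a list of 7 numbers: the closure, from 0 (fully open) to 1 (shut), then the shift along the world's x, y, z in mm, then the turn, a rotation vector about the world's x, y, z in degrees. In form: [[[claw, dx, dy, dz, ax, ay, az], ...]]. A call has 1 to 20 rows; each row is the pose to reach, as a shift and turn from the pose commanded when the call began; what a row does not reach only later rows make up. A row lasts 1/12 s, in which the tool goes at most 41.7 mm and 7.16 degrees, less where a joint would pass 70% of its speed; a pose out of reach is approached as far as the arm can. A call with a gripper value outside its range is refused whole. The fingers move at their own pace and stop on an object; "squeeze" is the grip in N (left out, the last holds). Time passes only in rows, so rows that repeat a pose let the fingers close. It gives the time, the measured TCP pose, the force and the opening at its end, in the units of the state.
- env.observe(): the state, without advancing time (a new reading comes with each control period).
- get_image(name): name is "scene" or "top" or "wrist"; returns a dict with "img" (420x560x3 uint8, red, green, blue), "fx", "fy", "cx", "cy" (pixels), "rvec" (rotation vector, rad) and "tvec" (3), from world to camera coordinates, as OpenCV has them. Camera axes: x right, y down, z forward; pixel columns grow to the right and rows downward; lengths in m; the calibration is good to about 2 mm. A picture is of the moment at which its call begins. There is no depth.
- env.close_job(): hands the job in, once; it reports no verdict.
The state is a dict: "time_s": time; "q": joint angles; "qvel": joint speeds; "joint_efforts": joint torques, N m; "position": TCP position; "tool_rot": TCP orientation; "ft_force": force on the tool from outside, world axes, zero at the start; "wrist_torque": the same for the moment, N m; "grip_width": finger opening in m.
Only numpy, scipy, OpenCV 4.12 (cv2) and the standard library are available. Lean on these libraries where they do the work, as an engineer would, in place of code of your own. Each camera call takes 0.05 s, during which the arm holds its last target.

## Task

A crock has broken on the shelf section: take the scraper from its mat and sweep all four sharp shards off the open end of the deck into the waste pan, never touching a shard with the gripper. Leave the jar and the can standing where they are on the deck, then put the scraper back upright on its mat and let go.

Things in the scene. Friction and masses are not known exactly. Their poses are not given: they have to be found in the camera images.
- deck: Low dark steel shelf section, fixed: flat deck 198 (its x) by 320 mm (its y), 4 mm thick, top face 60 mm above the table. Lips 4 mm thick rise 12 mm above it along both long sides (inner faces 95 mm either side of the middle); both short ends (160 mm along +y and -y) are open, without lip. Origin: at table height under its centre; z up.
- pan: Open aluminium waste pan, fixed on the table at one open end of the deck (which end varies): 220 (its x) by 170 mm (its y), 46 mm high, walls 4 mm. Its near wall is tucked 20 mm under the deck; its middle is 65 mm beyond the deck's end. Origin: centre of its underside; axes as the deck's.
- mat: Flat black rubber mat, fixed on the table at the other end of the deck (middle 65 mm beyond that end), 110 x 110 mm, 3 mm thick: the scraper's place. Origin: centre of its underside; axes as the deck's.
- scraper: Scraper, 220 g, standing on the mat, its yaw varying widely. Grey block, x -16 to +5 mm, 64 mm wide (y), 34 mm high; its scraping face is x = +5. At both ends of the face a 5 mm thick, 24 mm high cheek juts forward to x = +20 mm, 54 mm apart inside. On top a square wooden handle (see scraper_grip). Origin: underside, on the handle's axis; z up.
- scraper_grip (a point): Point on the axis of the scraper's upright handle, 88 mm above the scraper's underside. The handle is 26 x 26 mm, sides along the scraper's x and y, and reaches from 34 to 114 mm above the underside.
- shard1: Loose, sharp, flat shard of white broken stoneware, about 28 x 20 mm and 9 mm thick, 12 g, lying on the deck. Origin: middle of its underside. The four shards are alike; all have to go.
- shard2: Loose, sharp, flat shard of white broken stoneware, about 24 x 22 mm and 9 mm thick, 12 g, lying on the deck. Origin: middle of its underside. The four shards are alike; all have to go.
- shard3: Loose, sharp, flat shard of white broken stoneware, about 28 x 18 mm and 9 mm thick, 12 g, lying on the deck. Origin: middle of its underside. The four shards are alike; all have to go.
- shard4: Loose, sharp, flat shard of white broken stoneware, about 24 x 21 mm and 9 mm thick, 12 g, lying on the deck. Origin: middle of its underside. The four shards are alike; all have to go.
- jar: Small amber jar with a white cap, 56 mm across, 75 mm high, 250 g, standing loose on the deck. Origin: centre of its underside.
- can: Plain steel food can, 54 mm across, 66 mm high, 300 g, standing loose on the deck. Origin: centre of its underside.

How it is judged:
By the outcome, as a careful person would: the job done as asked, in the order asked, and still so for the second after the job is handed in, with the robot touching nothing.
It also fails if it takes over 67 s, if anything falls off the work surface, if the arm or the gripper's body presses on something with over 40 N, if the wrist force passes 120 N, or if a joint passes its speed limit or range.

## Working session

There is one attempt and no reset: what is moved stays moved. The work goes in short steps, Python scripts to look and compute and a tool call to move; the robot and the scene stay as the last step left them, time stands still between calls to the robot, and variables do not carry over. Pictures are saved under pics/ and viewed, and the job is handed in when it is done.

Besides the shell and the picture viewer there is one more tool, called after "Call:" as name(argument=value, ...) on one line, values as JSON. carry_out: Moves the arm, as the interface text tells. Its arguments: {"type":"object","properties":{"targets":{"type":"array"},"squeeze":{"type":"number"}},"required":["targets"]}

```bash
mkdir -p pics
python3 - <<'E'
from rig import env,get_image
import cv2
s=env.observe();print(s['time_s'],s['position'],s['tool_rot'],s['grip_width'],env.tip_reach)
for n in ['scene','top','wrist']:
    d=get_image(n);cv2.imwrite(f'pics/a_{n}.png',d['img'][:,:,::-1])
    print(n,d['fx'],d['cx'],d['cy'],d['rvec'],d['tvec'])
E
```

```text
0.0 [0.24637517 0.49143956 0.25270587] [[ 8.93916733e-01 -9.14216265e-04  4.48232127e-01]
 [-4.48232959e-01 -1.15441514e-03  8.93916037e-01]
 [-2.99786628e-04 -9.99998916e-01 -1.44173287e-03]] 0.08567022817903365 0.022
scene 427.6112612105964 280.5065956986523 215.4820545000445 [ 0.88985938  2.42573959 -1.160772  ] [ 0.3984732  -0.15585388  1.05976616]
top 529.2383280436622 275.22727832453677 212.69173070980895 [ 2.10214269 -2.11539474  0.18398804] [0.02240214 0.5446379  0.83731806]
wrist 362.3250130481967 275.86248860104484 207.55406762109857 [-2.43985901 -1.50616416 -0.23592742] [-0.55086923 -0.03871867  0.38027584]
```

View pics/a_scene.png

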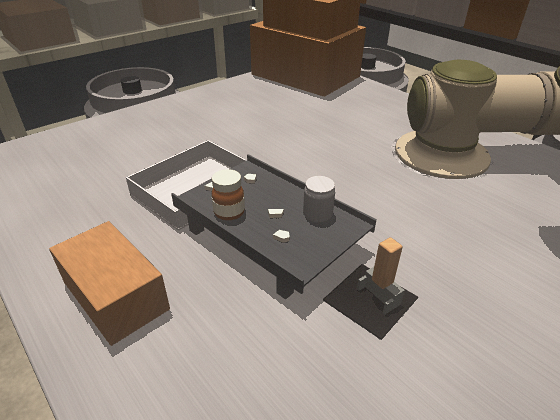

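View pics/a_top.png

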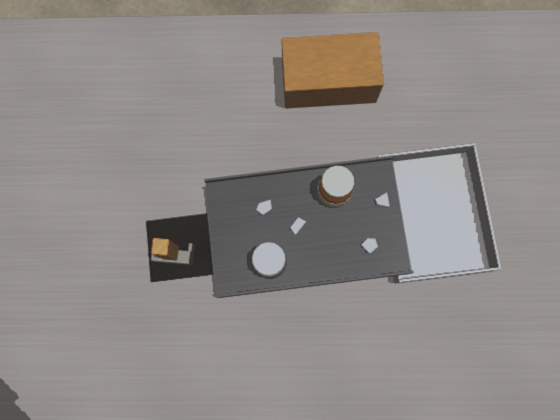

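View pics/a_wrist.png

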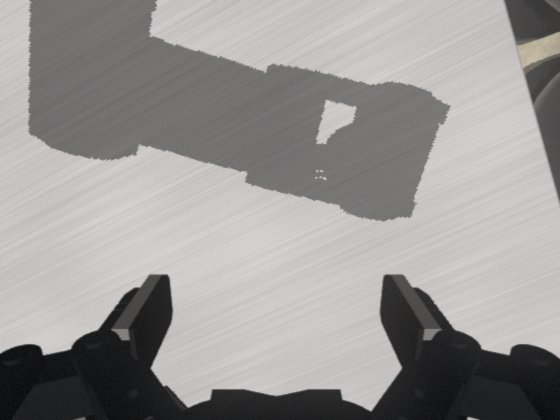

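The scene view shows the scraper on its mat at the near end and the pan at the far end. In the top view the pan is at (440,215), the mat at (180,248), the jar at (338,185), the can at (269,260), and the shards at about (264,207), (298,226), (383,200) and (370,245). Next I measure them.

```bash
cat > h.py <<'E'
import numpy as np,cv2
from rig import env,get_image
def cam(d):
    R=cv2.Rodrigues(np.array(d['rvec'],float))[0];t=np.array(d['tvec'],float).ravel()
    K=np.array([[d['fx'],0,d['cx']],[0,d['fy'],d['cy']],[0,0,1]],float);return K,R,t
def ray(d,p,z):
    K,R,t=cam(d);v=R.T@np.linalg.inv(K)@np.array([p[0],p[1],1.]);c=-R.T@t
    return c+v*(z-c[2])/v[2]
def proj(d,P):
    K,R,t=cam(d);q=K@(R@np.array(P,float)+t);return q[:2]/q[2]
E
python3 - <<'E'
from h import *
d=get_image('top');im=d['img'];K,R,t=cam(d);print('campos',-R.T@t)
hsv=cv2.cvtColor(im,cv2.COLOR_RGB2HSV)
m=((hsv[...,2]>150)).astype(np.uint8); m[:,390:]=0;m[:150]=0;m[300:]=0;m[:,:205]=0
# inside deck only
deckpx=[]
for n,l,st,c in [(0,0,0,0)]:pass
nn,lab,st,ce=cv2.connectedComponentsWithStats(m)
for i in range(1,nn):
    if 30<st[i,4]<3000: print(st[i],ce[i],'deck z:',ray(d,ce[i],.069).round(4))
s=cv2.resize(im[140:300,140:400],None,fx=3,fy=3,interpolation=cv2.INTER_CUBIC)
cv2.imwrite('pics/b.png',s[:,:,::-1])
s=cv2.resize(im[200:300,130:230],None,fx=6,fy=6,interpolation=cv2.INTER_CUBIC)
cv2.imwrite('pics/c.png',s[:,:,::-1])
e=get_image('scene');s=cv2.resize(e['img'][220:350,310:430],None,fx=4.5,fy=4.5,interpolation=cv2.INTER_CUBIC)
cv2.imwrite('pics/c2.png',s[:,:,::-1])
E
```

```text
campos [3.71471938e-01 2.64439191e-04 9.27492512e-01]
[205 150  31   9 100] [217.97 152.26] deck z: [0.6471 0.1154 0.069 ]
[349 152  41   5  75] [369.68       154.69333333] deck z: [ 0.6399 -0.1408  0.069 ]
[205 161  32   6  97] [219.13402062 163.68041237] deck z: [0.6269 0.1131 0.069 ]
[322 166  32  30 755] [337.74437086 180.61059603] deck z: [ 0.5955 -0.086   0.069 ]
[205 172  35   6 103] [216.96116505 174.14563107] deck z: [0.6087 0.1164 0.069 ]
[376 193  13  13 113] [382.87610619 199.83185841] deck z: [ 0.5619 -0.1596  0.069 ]
[257 200  15  14 136] [264.13970588 206.48529412] deck z: [0.5524 0.037  0.069 ]
[291 218  15  16 125] [297.232 224.824] deck z: [ 0.5211 -0.0175  0.069 ]
[362 238  16  15 149] [369.76510067 244.61073826] deck z: [ 0.4874 -0.1351  0.069 ]
[253 242  32  33 818] [268.39119804 258.28361858] deck z: [0.4662 0.0301 0.069 ]
[370 278  17   5  32] [378.96875 280.125  ] deck z: [ 0.4299 -0.1476  0.069 ]
[352 291  38   5  76] [371.86842105 292.38157895] deck z: [ 0.4105 -0.1354  0.069 ]
```

View pics/b.png

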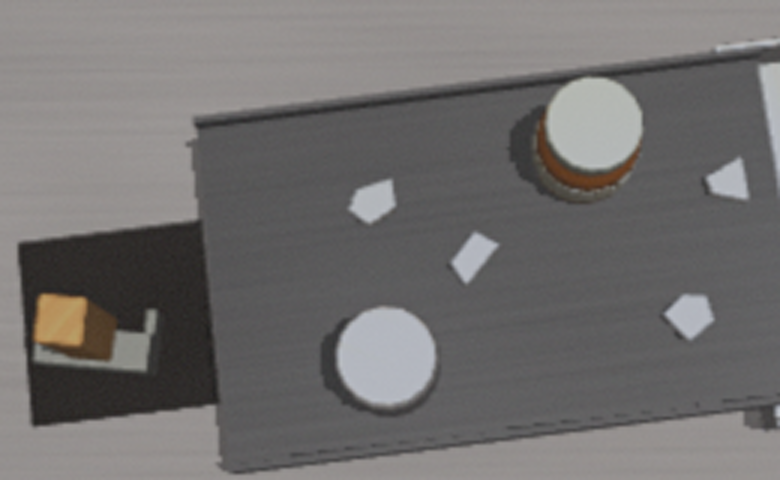

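View pics/c.png

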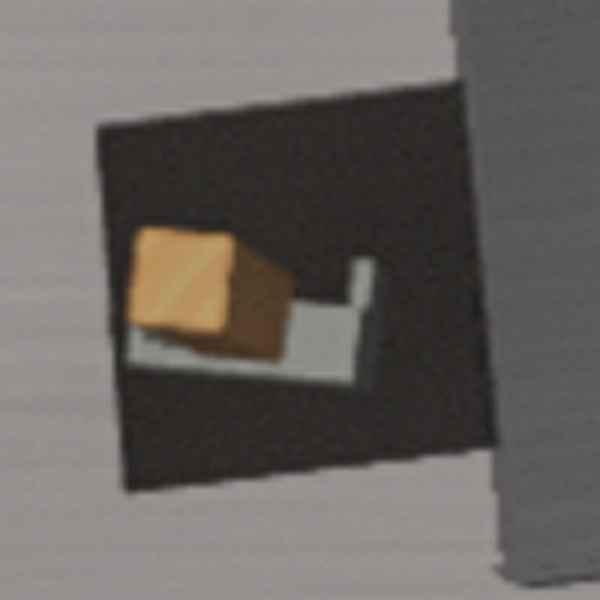

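View pics/c2.png

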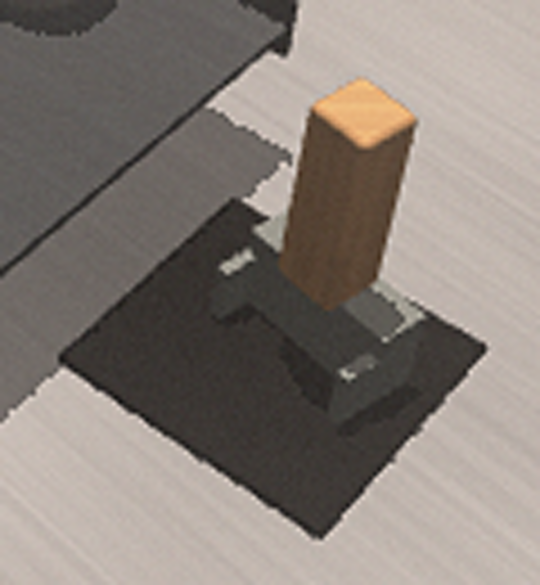

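Run:
```python
from h import *
d=get_image('top')
B=lambda x,y:(x/3+140-1/3,y/3+140-1/3)
C=lambda x,y:(x/6+130-.42,y/6+200-.42)
r=lambda p,z:ray(d,p,z)[:2]
m1=r(C(98,128),.003);m2=r(C(128,490),.003);v=m2-m1
print('mat',m1,m2,np.linalg.norm(v),np.degrees(np.arctan2(v[1],v[0])))
n=v/np.linalg.norm(v);q=np.array([-n[1],n[0]]);q=q if q[1]<0 else -q
print('matcentre',(m1+m2)/2+q*.055,'toward pan dir',q,np.degrees(np.arctan2(q[1],q[0])))
mc=(m1+m2)/2+q*.055
print('deck centre from mat',mc+q*.225,'pan',mc+q*.45)
a=r(B(195,118),.072);b=r(B(232,472),.072);print('deck L corners',a,b,np.linalg.norm(a-b),'mid',(a+b)/2,'centre',(a+b)/2+q*.16)
hs=[r(C(*p),.117) for p in [(135,228),(232,233),(228,333),(128,325)]]
print('handle',np.mean(hs,0),[np.linalg.norm(hs[i]-hs[i-1]).round(4) for i in range(4)])
for i,j in((0,1),(3,2),(3,0),(2,1)):
    w=hs[j]-hs[i];print(np.degrees(np.arctan2(w[1],w[0])).round(1))
f1=r(C(127,362),.037);f2=r(C(356,383),.037);w=f1-f2;print('back edge',f1,f2,np.linalg.norm(w),np.degrees(np.arctan2(w[1],w[0])))
print('can',r(B(386,357),.066+.06)); print('jar',r(B(594,125),.135))
for k,p in dict(A=(373,201),B=(474,257),C=(729,180),D=(690,316)).items(): print(k,r(B(*p),.069))
# pan inner rim far corners
for p in((474,148),(496,268)):print('pan',r(p,.046))
# deck frame
c=mc+q*.225; X=np.array([-q[1],q[0]])
print('X axis',X)
for k,P in dict(A=r(B(373,201),.069),B=r(B(474,257),.069),C=r(B(729,180),.069),D=r(B(690,316),.069),can=r(B(386,357),.126),jar=r(B(594,125),.135),hand=np.mean(hs,0)).items():
    print(k,'along(pan+)',((P-c)@q*1000).round(1),'lateral(X)',((P-c)@X*1000).round(1))
e=get_image('scene')
for P in [(*mc,.003),(*c,.06),(*r(B(386,357),.126),.126),(*r(B(594,125),.135),.135),(*np.mean(hs,0),.117)]:print(proj(e,P).round(1))
```

```text
mat [0.54182069 0.25108561] [0.43466376 0.23763165] 0.10799822814399249 -172.84374821037994
matcentre [0.49509389 0.18978707] toward pan dir [ 0.12457567 -0.99221011] -82.84374821037994
deck centre from mat [ 0.52312341 -0.0334602 ] pan [ 0.55115294 -0.25670748]
deck L corners [0.59965639 0.13653039] [0.40426664 0.1124369 ] 0.1968696232680511 mid [0.50196151 0.12448364] centre [ 0.52189362 -0.03426997]
handle [0.48082651 0.19692518] [np.float64(0.0253), np.float64(0.0254), np.float64(0.026), np.float64(0.0261)]
-93.4
-94.9
-1.7
-0.3
back edge [0.46828681 0.23068855] [0.4619398  0.16558848] 0.0654087350422795 84.43148263625491
can [0.45934376 0.02819372]
jar [ 0.57708382 -0.07919828]
A [0.55207862 0.03723546]
B [ 0.52022235 -0.01817642]
C [ 0.56218936 -0.15924135]
D [ 0.4868102  -0.13489201]
pan [ 0.65717209 -0.32438411]
pan [ 0.45023891 -0.3445361 ]
X axis [0.99221011 0.12457567]
A along(pan+) -66.5 lateral(X) 37.5
B along(pan+) -15.5 lateral(X) -1.0
C along(pan+) 129.7 lateral(X) 23.1
D along(pan+) 96.1 lateral(X) -48.7
can along(pan+) -69.1 lateral(X) -55.6
jar along(pan+) 52.1 lateral(X) 47.8
hand along(pan+) -233.9 lateral(X) -13.3
[370.4 296.5]
[269.3 210.4]
[320.9 182.3]
[227.4 175.5]
[391.5 242.8]
```

Call:
carry_out(targets=[[[0,60,-75,-20,0,0,5],[0,90,-112,-30,0,0,10],[0,115,-145,-40,0,0,14],[0,140,-175,-50,0,0,18],[0,165,-207,-60,0,0,20],[0,190,-240,-70,0,0,22],[0,215,-270,-70,0,0,22],[0,234,-294,-70,0,0,22],[0,234,-294,-70,0,0,22],[0,234,-294,-70,0,0,22]]])

```text
time_s: 1.18
position: [0.4837, 0.1933, 0.1826]
tool_rot: [[0.996, 0.001, 0.085], [-0.085, -0.001, 0.996], [0.001, -1.0, -0.001]]
ft_force: [-0.5, 0.0, -0.5]
grip_width: 0.0851
```

Run:
```python
from h import *
s=env.observe();print(s['time_s'],s['position'],s['tool_rot'].round(3),s['q'],s['ft_force'])
for n in('wrist','scene'):
    d=get_image(n);cv2.imwrite(f'pics/d_{n}.png',d['img'][:,:,::-1])
d=get_image('top');im=d['img'].copy()
# shard outlines in deck frame
c=np.array([.5225,-.034]);a=np.radians(-82.9);q=np.array([np.cos(a),np.sin(a)]);X=np.array([-q[1],q[0]])
for k,(x,y) in dict(A=(264,207),B=(297,225),C=(382,200),D=(369,244)).items():
    g=cv2.cvtColor(im,cv2.COLOR_RGB2GRAY)[y-12:y+13,x-12:x+13]
    m=(g>125).astype(np.uint8);n,l,st,ce=cv2.connectedComponentsWithStats(m);i=l[12,12]
    ys,xs=np.where(l==i);P=np.array([ray(d,(u+x-12,v+y-12),.069)[:2]-c for u,v in zip(xs,ys)])*1000
    U=P@q;W=P@X;print(k,'u',U.min().round(),U.max().round(),'w',W.min().round(),W.max().round())
```

```text
1.1833 [0.48370476 0.19331204 0.18258853] [[ 0.996  0.001  0.085]
 [-0.085 -0.001  0.996]
 [ 0.001 -1.    -0.001]] [ 8.78045414e+00  2.26259954e+01  8.56425350e+01 -7.44078674e-02
  7.17111814e+01 -7.63003599e+01] [-0.47182937  0.03018838 -0.48581889]
A u -81.0 -55.0 w 26.0 49.0
B u -29.0 -3.0 w -14.0 13.0
C u 117.0 138.0 w 12.0 36.0
D u 83.0 108.0 w -59.0 -36.0
```

View pics/d_wrist.png

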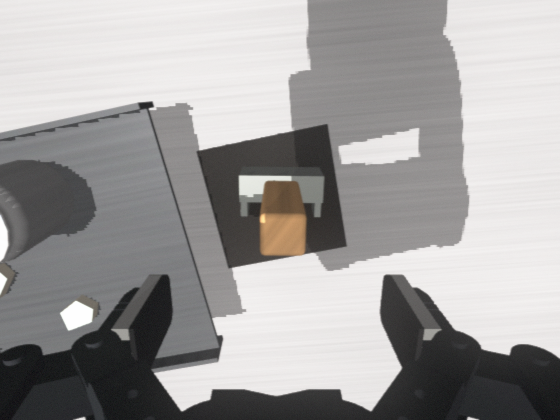

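Run:
```python
from h import *
d=get_image('wrist');s=env.observe();print(s['time_s'],s['position'],np.abs(s['qvel']).max())
# handle top face corners by colour
hsv=cv2.cvtColor(d['img'],cv2.COLOR_RGB2HSV)
m=cv2.inRange(hsv,(8,90,150),(25,255,255));ys,xs=np.where(m>0);print(xs.min(),xs.max(),ys.min(),ys.max())
for p in[(262,216),(304,214),(305,255),(261,254)]:print(ray(d,p,.117).round(4))
print(np.mean([ray(d,p,.117) for p in[(262,216),(304,214),(305,255),(261,254)]],0))
b=[ray(d,p,.037)for p in[(239,168),(323,168)]];print(b,np.degrees(np.arctan2(*(b[1]-b[0])[:2][::-1])))
```

```text
1.3833 [0.47987073 0.19829422 0.18336702] 1.5874809164149426
255 298 218 260
[0.4659 0.1926 0.117 ]
[0.4667 0.2156 0.117 ]
[0.4912 0.2147 0.117 ]
[0.4886 0.1899 0.117 ]
[0.47810785 0.20323034 0.117     ]
[array([0.4541275 , 0.17365532, 0.037     ]), array([0.45930427, 0.23629892, 0.037     ])] 85.27590506682344
```

Call:
carry_out(targets=[[[0,0,0,-20,0,0,0],[0,0,0,-40,0,0,0],[0,0,0,-60,0,0,0],[0,0,0,-75,0,0,0],[0,0,0,-82,0,0,0],[0,0,0,-82,0,0,0],[0.4,0,0,-82,0,0,0],[0.7,0,0,-82,0,0,0],[1,0,0,-82,0,0,0],[1,0,0,-82,0,0,0],[1,0,0,-82,0,0,0],[1,0,0,-82,0,0,0],[1,0,0,-82,0,0,0],[1,0,0,-82,0,0,0]]], squeeze=60)

```text
time_s: 2.55
position: [0.4809, 0.1976, 0.1019]
tool_rot: [[0.997, 0.001, 0.081], [-0.081, 0.0, 0.997], [0.001, -1.0, 0.0]]
ft_force: [-0.7, -1.2, 5.8]
grip_width: 0.0254
```

Run:
```python
from h import *
for n in('wrist','scene'):
    d=get_image(n);cv2.imwrite(f'pics/e_{n}.png',d['img'][:,:,::-1])
s=env.observe();print(s['time_s'],s['position'],s['grip_width'],s['ft_force'])
```

```text
2.65 [0.48083425 0.19760752 0.10192829] 0.02557601564565025 [-0.41399293 -0.71165636  6.30404787]
```

View pics/e_wrist.png

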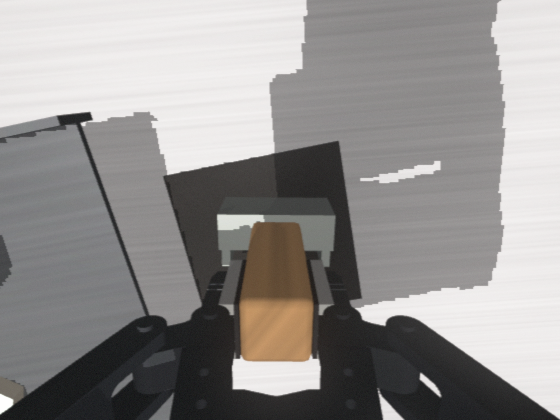

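View pics/e_scene.png

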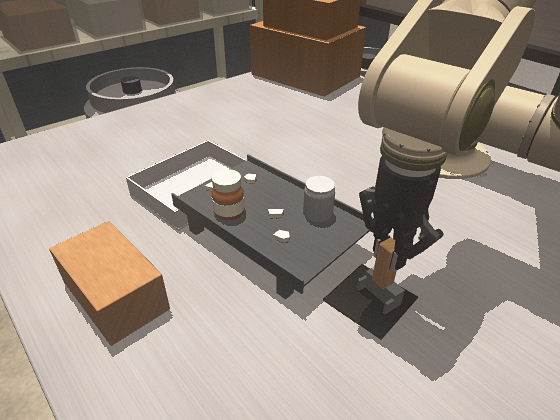

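Scraper gripped (opening 25.6 mm, in line with the jaws). I lift it, turn it to face the pan, and go above the clear spot behind shard D.

Call:
carry_out(targets=[[[1,0,0,10,0,0,0],[1,0,0,35,0,0,0],[1,0,0,70,0,0,0],[1,0,0,105,0,0,0],[1,0,0,135,0,0,0],[1,0,-10,145,0,0,-5],[1,0,-30,145,0,0,-11],[1,0,-55,145,0,0,-17],[1,1,-80,145,0,0,-23],[1,1,-105,145,0,0,-29],[1,2,-130,145,0,0,-35],[1,2,-155,145,0,0,-41],[1,3,-180,145,0,0,-47],[1,3,-205,145,0,0,-53],[1,4,-230,145,0,0,-59],[1,4,-255,145,0,0,-65],[1,5,-280,145,0,0,-71],[1,5,-298,145,0,0,-76],[1,5,-303,145,0,0,-78],[1,5,-303,145,0,0,-78]]])

```text
time_s: 4.32
position: [0.4852, -0.1066, 0.2457]
tool_rot: [[0.125, -0.001, 0.992], [-0.992, 0.0, 0.125], [-0.001, -1.0, -0.001]]
ft_force: [-0.1, -0.2, -2.0]
grip_width: 0.0251
```

```bash
cat >> h.py <<'E'
c0=np.array([.5225,-.034]);_a=np.radians(-82.9);q0=np.array([np.cos(_a),np.sin(_a)]);X0=np.array([-q0[1],q0[0]])
def st():
    s=env.observe();P=s['position'];r=P[:2]-c0;R=s['tool_rot']
    print('t',s['time_s'],'pos',P.round(4),'u,w',(r@q0*1000).round(1),(r@X0*1000).round(1),'head',np.round(np.degrees(np.arctan2(R[1,0],R[0,0]))+82.9,2),'grip',round(s['grip_width'],4),'F',s['ft_force'].round(1))
def W(u,w): return (c0+u*q0/1000+w*X0/1000).round(4)
E
python3 - <<'E'
from h import *
for n in('wrist','scene'):
    d=get_image(n);cv2.imwrite(f'pics/f_{n}.png',d['img'][:,:,::-1])
st()
E
```

```text
t 4.4167 pos [ 0.4853 -0.1051  0.246 ] u,w 66.0 -45.7 head 0.33 grip 0.0253 F [-0.8 -0.  -1.4]
```

View pics/f_wrist.png

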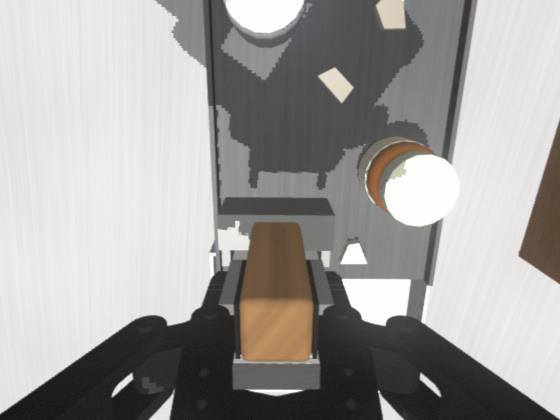

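View pics/f_scene.png

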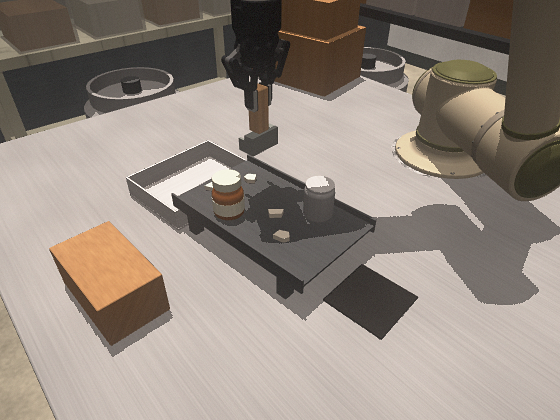

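Call:
carry_out(targets=[[[1,0,0,-25,0,0,0],[1,0,0,-50,0,0,0],[1,0,0,-68,0,0,0],[1,0,0,-78,0,0,0],[1,0,0,-84,0,0,0],[1,0,0,-86,0,0,0],[1,0,0,-86,0,0,0],[1,0,0,-86,0,0,0]]])

```text
time_s: 5.08
position: [0.4859, -0.1052, 0.161]
tool_rot: [[0.129, 0.001, 0.992], [-0.992, -0.001, 0.129], [0.001, -1.0, 0.001]]
ft_force: [0.1, 0.5, -2.3]
grip_width: 0.0253
```

Run:
```python
from h import *
d=get_image('scene');cv2.imwrite(f'pics/g.png',cv2.resize(d['img'][130:270,120:400],None,fx=2.8,fy=2.8,interpolation=cv2.INTER_CUBIC)[:,:,::-1])
st()
```

```text
t 5.1333 pos [ 0.4859 -0.1053  0.1611] u,w 66.2 -45.2 head 0.3 grip 0.0252 F [-0.5 -0.1 -2.4]
```

View pics/g.png

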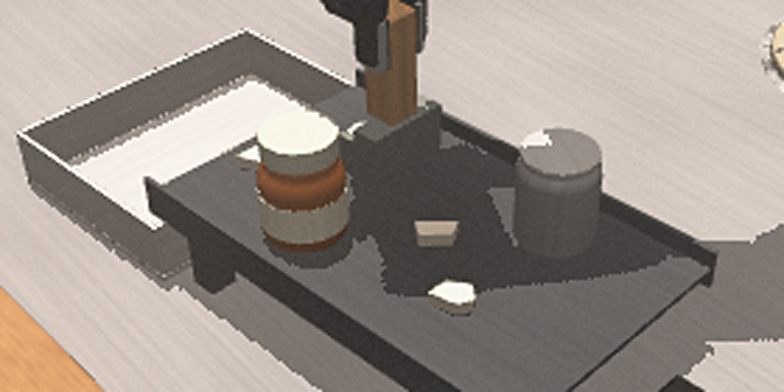

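D is inside the scoop and the scraper is about 2 mm above the deck. I lower it 1 mm and sweep.

Call:
carry_out(targets=[[[1,0,0,-1,0,0,0],[1,1,-8,-1,0,0,0],[1,2,-16,-1,0,0,0],[1,3,-24,-1,0,0,0],[1,4,-32,-1,0,0,0],[1,5,-40,-1,0,0,0],[1,6,-48,-1,0,0,0],[1,7,-56,-1,0,0,0],[1,8,-64,-1,0,0,0],[1,9,-72,-1,0,0,0],[1,10,-80,-1,0,0,0],[1,11,-88,-1,0,0,0],[1,12,-96,-1,0,0,0],[1,13,-103,-1,0,0,0],[1,13,-105,-1,0,0,0],[1,13,-105,-1,0,0,0],[1,13,-105,-1,0,0,0]]])

```text
time_s: 6.55
position: [0.4984, -0.2102, 0.1592]
tool_rot: [[0.128, -0.0, 0.992], [-0.992, 0.0, 0.128], [-0.0, -1.0, -0.0]]
ft_force: [0.4, -0.1, -1.6]
grip_width: 0.0254
```

Run:
```python
from h import *
d=get_image('scene');a=cv2.resize(d['img'][130:270,120:400],None,fx=2.8,fy=2.8,interpolation=cv2.INTER_CUBIC)
cv2.imwrite('pics/h1.png',a[:,:,::-1])
d=get_image('wrist');cv2.imwrite('pics/h2.png',d['img'][:,:,::-1])
st()
```

```text
t 6.65 pos [ 0.4985 -0.21    0.1593] u,w 171.7 -45.6 head 0.29 grip 0.0255 F [ 0.1  0.8 -2.5]
```

View pics/h1.png

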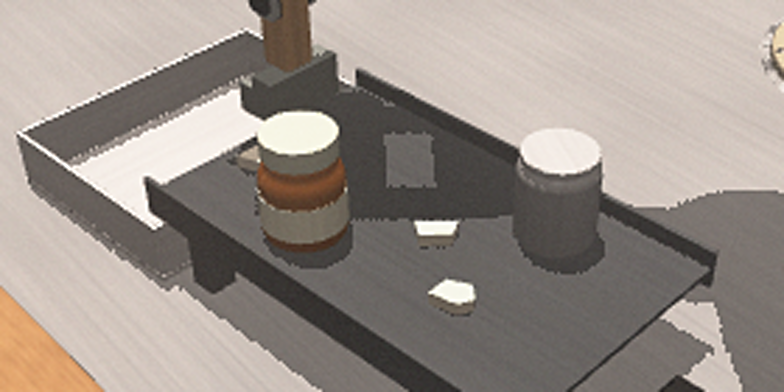

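View pics/h2.png

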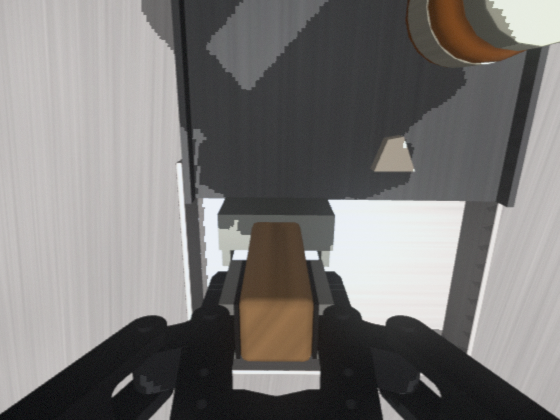

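D is off the deck. Next I lift, put the scraper down behind C and sweep that.

Call:
carry_out(targets=[[[1,0,0,12,0,0,0],[1,0,0,35,0,0,0],[1,8,10,45,0,0,0],[1,22,27,45,0,0,0],[1,36,44,45,0,0,0],[1,50,61,45,0,0,0],[1,59,73,45,0,0,0],[1,59,73,45,0,0,0],[1,59,73,35,0,0,0],[1,59,73,20,0,0,0],[1,59,73,8,0,0,0],[1,59,73,2,0,0,0],[1,59,73,1,0,0,0],[1,59,73,1,0,0,0]]])

```text
time_s: 7.82
position: [0.5571, -0.1378, 0.16]
tool_rot: [[0.128, -0.001, 0.992], [-0.992, 0.0, 0.128], [-0.0, -1.0, -0.001]]
ft_force: [0.2, 1.1, -1.7]
grip_width: 0.0253
```

Run:
```python
from h import *
d=get_image('scene');a=cv2.resize(d['img'][130:270,120:400],None,fx=2.8,fy=2.8,interpolation=cv2.INTER_CUBIC)
cv2.imwrite('pics/i1.png',a[:,:,::-1])
st()
```

```text
t 7.8667 pos [ 0.5573 -0.1378  0.1603] u,w 107.3 21.8 head 0.24 grip 0.0255 F [ 0.2  0.7 -1.2]
```

View pics/i1.png

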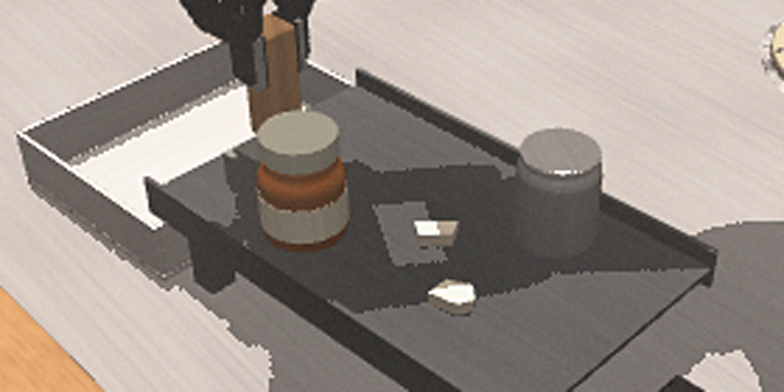

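Call:
carry_out(targets=[[[1,1,-8,0,0,0,0],[1,2,-16,0,0,0,0],[1,3,-24,0,0,0,0],[1,4,-32,0,0,0,0],[1,5,-40,0,0,0,0],[1,6,-48,0,0,0,0],[1,7,-56,0,0,0,0],[1,8,-63,0,0,0,0],[1,8,-65,0,0,0,0],[1,8,-65,0,0,0,0],[1,8,-65,0,0,0,0]]])

```text
time_s: 8.78
position: [0.5655, -0.2023, 0.1602]
tool_rot: [[0.128, -0.0, 0.992], [-0.992, 0.0, 0.128], [-0.0, -1.0, -0.0]]
ft_force: [-0.8, -0.5, -1.4]
grip_width: 0.0254
```

Run:
```python
from h import *
d=get_image('scene');a=cv2.resize(d['img'][130:270,120:400],None,fx=2.8,fy=2.8,interpolation=cv2.INTER_CUBIC)
cv2.imwrite('pics/j1.png',a[:,:,::-1])
d=get_image('wrist');cv2.imwrite('pics/j2.png',d['img'][:,:,::-1])
st();print(W(-39,6))
```

```text
t 8.8833 pos [ 0.5655 -0.202   0.1604] u,w 172.0 21.9 head 0.29 grip 0.0254 F [ 0.4 -0.3 -2.6]
[0.5236 0.0054]
```

View pics/j1.png

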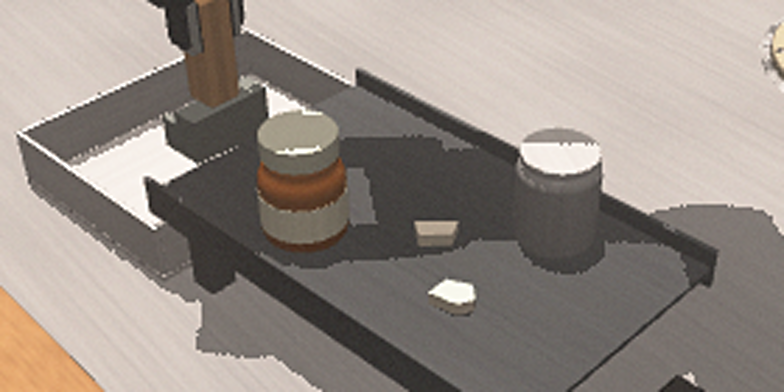

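View pics/j2.png

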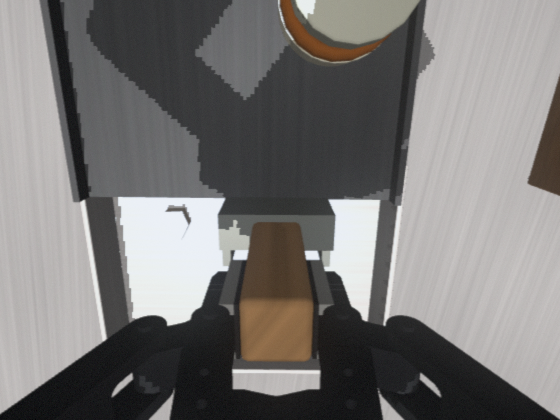

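C is gone, and D can be seen in the pan at (178,212). Next I take the scraper above B, turned −20°.

Call:
carry_out(targets=[[[1,0,0,15,0,0,0],[1,0,0,45,0,0,0],[1,0,0,75,0,0,0],[1,0,0,95,0,0,0],[1,-5,20,95,0,0,-3],[1,-12,50,95,0,0,-7],[1,-18,80,95,0,0,-11],[1,-24,110,95,0,0,-14],[1,-30,140,95,0,0,-17],[1,-36,170,95,0,0,-20],[1,-40,195,95,0,0,-20],[1,-42,207,95,0,0,-20],[1,-42,207,80,0,0,-20],[1,-42,207,55,0,0,-20],[1,-42,207,40,0,0,-20],[1,-42,207,30,0,0,-20],[1,-42,207,30,0,0,-20],[1,-42,207,30,0,0,-20]]])

```text
time_s: 10.38
position: [0.5236, 0.0045, 0.1904]
tool_rot: [[-0.218, -0.0, 0.976], [-0.976, -0.0, -0.218], [0.0, -1.0, -0.0]]
ft_force: [0.3, -0.4, -2.0]
grip_width: 0.0255
```

Run:
```python
from h import *
d=get_image('scene');a=cv2.resize(d['img'][130:270,120:400],None,fx=2.8,fy=2.8,interpolation=cv2.INTER_CUBIC)
cv2.imwrite('pics/k1.png',a[:,:,::-1])
d=get_image('wrist');cv2.imwrite('pics/k2.png',d['img'][:,:,::-1])
st()
```

```text
t 10.4833 pos [0.524  0.0044 0.1912] u,w -38.0 6.2 head -19.73 grip 0.0253 F [ 0.  -0.7 -2.2]
```

View pics/k1.png

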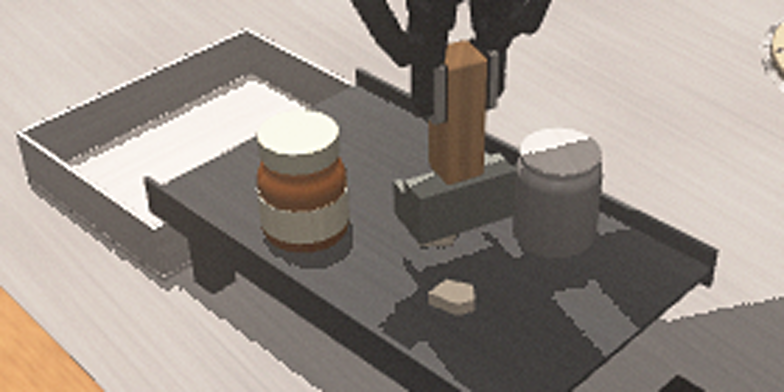

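View pics/k2.png

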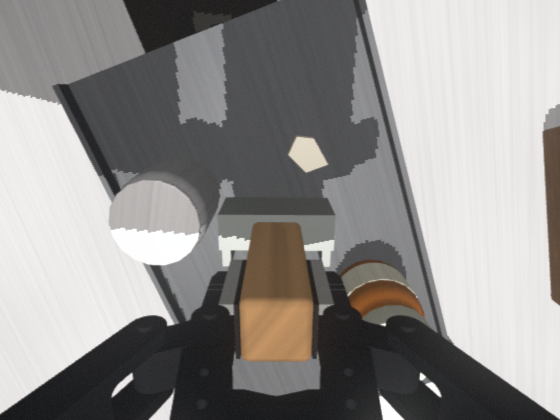

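Run:
```python
from h import *
d=get_image('scene');im=cv2.imread('pics/j1.png')
# B centre from scene view: top face in j1 approx
for k,p in dict(B=(437,228),A=(453,291)).items():
    P=ray(d,(p[0]/2.8+120-.3,p[1]/2.8+130-.3),.069)[:2]-c0;print(k,P@q0*1000,P@X0*1000)
def L(u,w,h,col):
    t=np.radians(h);x=np.array([np.cos(t),np.sin(t)]);y=np.array([-np.sin(t),np.cos(t)])
    pts=[]
    for a,b in[(-16,-32),(20,-32),(20,-27),(5,-27),(5,27),(20,27),(20,32),(-16,32)]:
        o=np.array([u,w])+a*x+b*y;pts.append((proj(d,(*W(o[0],o[1]),.061))-[120,130]+.3)*2.8)
    cv2.polylines(im,[np.int32(pts)],True,col,1)
L(-38,6.2,-19.7,(0,255,0));L(-112,37,0,(0,0,255));cv2.imwrite('pics/l.png',im)
```

```text
B -18.177847055691814 2.626122738187685
A -66.37855460754969 40.6075344786559
```

View pics/l.png

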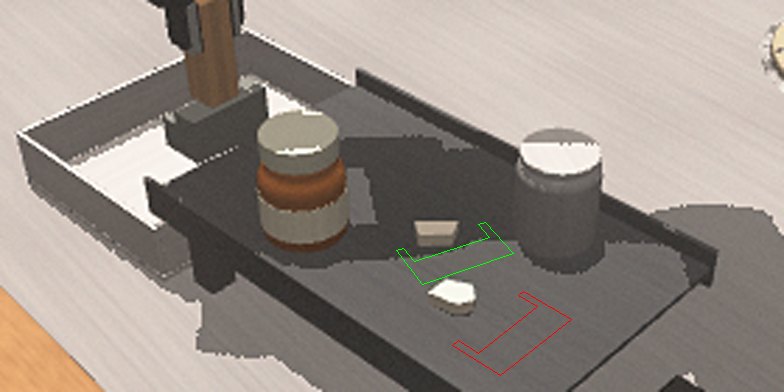

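Call:
carry_out(targets=[[[1,2,0,-10,0,0,0],[1,2,0,-22,0,0,0],[1,2,0,-29,0,0,0],[1,2,0,-30,0,0,0],[1,2,0,-30,0,0,0],[1,0,-8,-30,0,0,0],[1,-2,-16,-30,0,0,0],[1,-4,-24,-30,0,0,0],[1,-6,-32,-30,0,0,0],[1,-8,-40,-30,0,0,0],[1,-10,-48,-30,0,0,0],[1,-12,-56,-30,0,0,0],[1,-15,-64,-30,0,0,0],[1,-17,-72,-30,0,0,0],[1,-19,-80,-30,0,0,0],[1,-22,-85,-30,0,0,4],[1,-24,-90,-30,0,0,8],[1,-27,-95,-30,0,0,12],[1,-30,-99,-30,0,0,16],[1,-32,-103,-30,0,0,20]]])

```text
time_s: 12.2
position: [0.4912, -0.099, 0.1603]
tool_rot: [[0.132, -0.0, 0.991], [-0.991, -0.0, 0.132], [0.0, -1.0, -0.0]]
ft_force: [0.5, 0.3, -2.8]
grip_width: 0.0253
```

Run:
```python
from h import *
d=get_image('scene');a=cv2.resize(d['img'][130:270,120:400],None,fx=2.8,fy=2.8,interpolation=cv2.INTER_CUBIC)
cv2.imwrite('pics/m1.png',a[:,:,::-1])
d=get_image('top');cv2.imwrite('pics/m2.png',cv2.resize(d['img'][130:310,140:500],None,fx=2.2,fy=2.2)[:,:,::-1])
st()
```

```text
t 12.3 pos [ 0.4913 -0.0991  0.1603] u,w 60.8 -39.0 head 0.26 grip 0.0254 F [-0.1  0.5 -1.2]
```

View pics/m1.png

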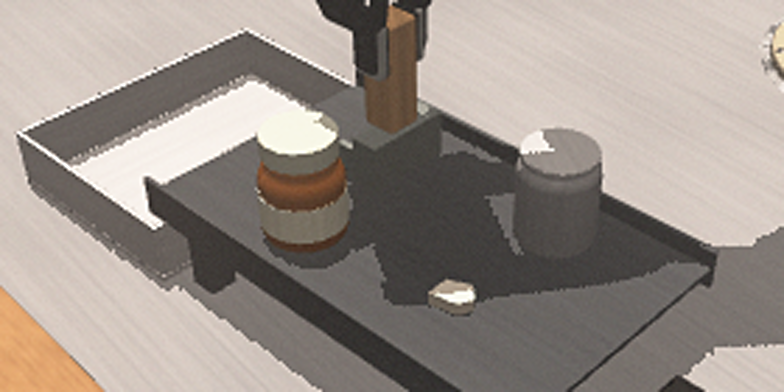

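View pics/m2.png

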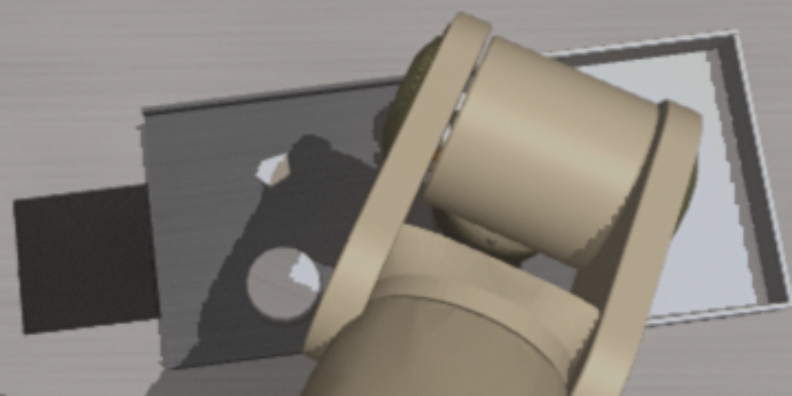

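B was swept along, A did not move, and the jar and can stand as before. I carry on to the edge.

Call:
carry_out(targets=[[[1,1,-8,0,0,0,0],[1,2,-16,0,0,0,0],[1,3,-24,0,0,0,0],[1,4,-32,0,0,0,0],[1,5,-40,0,0,0,0],[1,6,-48,0,0,0,0],[1,7,-56,0,0,0,0],[1,8,-64,0,0,0,0],[1,9,-72,0,0,0,0],[1,10,-80,0,0,0,0],[1,11,-88,0,0,0,0],[1,12,-96,0,0,0,0],[1,13,-104,0,0,0,0],[1,14,-111,0,0,0,0],[1,14,-111,0,0,0,0],[1,14,-111,0,0,0,0],[1,14,-111,0,0,0,0]]])

```text
time_s: 13.72
position: [0.5054, -0.2091, 0.1603]
tool_rot: [[0.128, -0.0, 0.992], [-0.992, 0.0, 0.128], [-0.0, -1.0, -0.0]]
ft_force: [-0.5, -0.9, -1.3]
grip_width: 0.0253
```

Run:
```python
from h import *
d=get_image('scene');a=cv2.resize(d['img'][130:270,120:400],None,fx=2.8,fy=2.8,interpolation=cv2.INTER_CUBIC)
cv2.imwrite('pics/n1.png',a[:,:,::-1])
d=get_image('wrist');cv2.imwrite('pics/n2.png',d['img'][:,:,::-1])
st();print(W(-112,38))
```

```text
t 13.8167 pos [ 0.5055 -0.209   0.1603] u,w 171.5 -38.5 head 0.29 grip 0.0256 F [-0.6  0.6 -1.8]
[0.5464 0.0818]
```

View pics/n1.png

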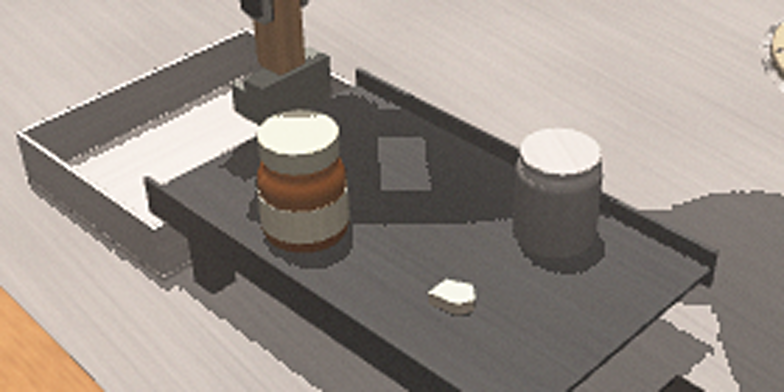

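View pics/n2.png

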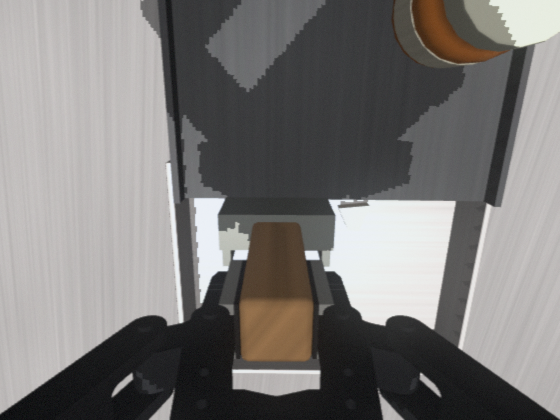

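B is off the deck and can be seen in the pan. Next comes the last shard, A.

Call:
carry_out(targets=[[[1,0,0,15,0,0,0],[1,0,0,45,0,0,0],[1,0,0,75,0,0,0],[1,0,0,95,0,0,0],[1,2,20,95,0,0,-3],[1,8,55,95,0,0,-6],[1,14,90,95,0,0,-10],[1,21,125,95,0,0,-14],[1,28,160,95,0,0,-18],[1,35,195,95,0,0,-21],[1,42,230,95,0,0,-24],[1,49,262,95,0,0,-25],[1,53,282,95,0,0,-25],[1,54,291,95,0,0,-25],[1,54,291,85,0,0,-25],[1,54,291,65,0,0,-25],[1,54,291,45,0,0,-25],[1,54,291,32,0,0,-25],[1,54,291,30,0,0,-25],[1,54,291,30,0,0,-25]]])

```text
time_s: 15.48
position: [0.5592, 0.0813, 0.19]
tool_rot: [[-0.303, -0.001, 0.953], [-0.953, -0.0, -0.303], [0.0, -1.0, -0.001]]
ft_force: [-0.9, -0.2, -2.3]
grip_width: 0.0254
```

Run:
```python
from h import *
d=get_image('scene');a=cv2.resize(d['img'][130:270,120:400],None,fx=2.8,fy=2.8,interpolation=cv2.INTER_CUBIC)
im=np.ascontiguousarray(a[:,:,::-1])
s=env.observe();R=s['tool_rot'];x=R[:2,0];y=R[:2,2];pts=[]
for a_,b in[(-16,-32),(20,-32),(20,-27),(5,-27),(5,27),(20,27),(20,32),(-16,32)]:
    o=s['position'][:2]+(a_*x+b*y)/1000;pts.append((proj(d,(*o,.061))-[120,130]+.3)*2.8)
cv2.polylines(im,[np.int32(pts)],True,(0,255,0),1)
cv2.imwrite('pics/o1.png',im)
st()
```

```text
t 15.5333 pos [0.5597 0.0814 0.1909] u,w -109.9 51.2 head -24.74 grip 0.0256 F [ 0.  -0.7 -1.8]
```

View pics/o1.png

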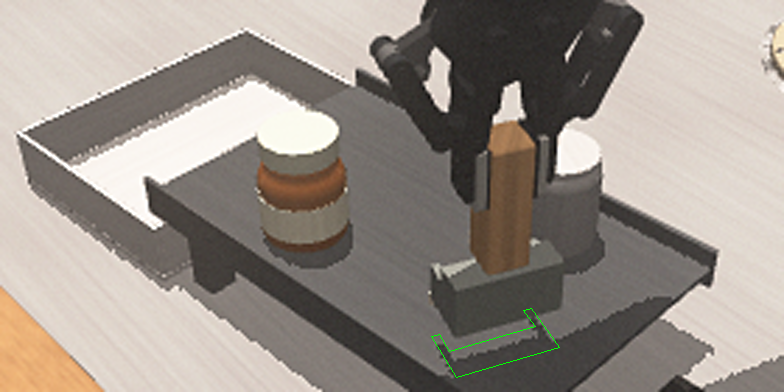

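Call:
carry_out(targets=[[[1,0,0,-12,0,0,0],[1,0,0,-24,0,0,0],[1,0,0,-30,0,0,0],[1,0,0,-30,0,0,0],[1,-3,-8,-30,0,0,0],[1,-5,-16,-30,0,0,0],[1,-8,-25,-30,0,0,0],[1,-10,-33,-30,0,0,0],[1,-13,-41,-30,0,0,0],[1,-16,-49,-30,0,0,0],[1,-18,-57,-30,0,0,0],[1,-22,-65,-30,0,0,0],[1,-25,-73,-30,0,0,0],[1,-29,-81,-30,0,0,0],[1,-33,-89,-30,0,0,0],[1,-36,-97,-30,0,0,0],[1,-40,-106,-30,0,0,0],[1,-43,-114,-30,0,0,0],[1,-47,-122,-30,0,0,0],[1,-50,-130,-30,0,0,0]]])

```text
time_s: 17.2
position: [0.5091, -0.0491, 0.1603]
tool_rot: [[-0.303, -0.0, 0.953], [-0.953, 0.0, -0.303], [0.0, -1.0, -0.0]]
ft_force: [-0.4, -0.2, -2.4]
grip_width: 0.0251
```

Run:
```python
from h import *
d=get_image('scene');a=cv2.resize(d['img'][130:270,120:400],None,fx=2.8,fy=2.8,interpolation=cv2.INTER_CUBIC)
cv2.imwrite('pics/p1.png',a[:,:,::-1])
st()
```

```text
t 17.25 pos [ 0.5089 -0.0503  0.1603] u,w 14.4 -15.5 head -24.78 grip 0.0255 F [ 0.1 -1.  -2.3]
```

View pics/p1.png

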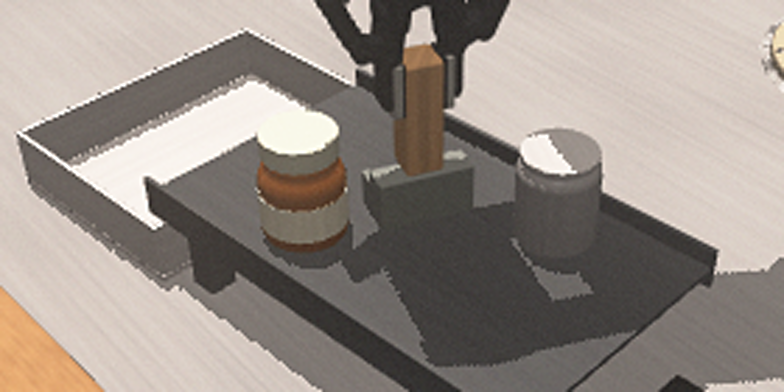

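Call:
carry_out(targets=[[[1,-3,-8,0,0,0,0],[1,-6,-17,0,0,0,0],[1,-8,-25,0,0,0,0],[1,-11,-34,0,0,0,3],[1,-12,-38,0,0,0,7],[1,-14,-42,0,0,0,11],[1,-15,-46,0,0,0,15],[1,-16,-50,0,0,0,19],[1,-17,-54,0,0,0,23],[1,-17,-58,0,0,0,25],[1,-16,-66,0,0,0,25],[1,-15,-74,0,0,0,25],[1,-14,-82,0,0,0,25],[1,-13,-90,0,0,0,25],[1,-12,-98,0,0,0,25],[1,-11,-106,0,0,0,25],[1,-10,-114,0,0,0,25],[1,-9,-122,0,0,0,25],[1,-8,-130,0,0,0,25],[1,-7,-138,0,0,0,25]]])

```text
time_s: 18.92
position: [0.5026, -0.1872, 0.1603]
tool_rot: [[0.128, -0.0, 0.992], [-0.992, 0.0, 0.128], [-0.0, -1.0, -0.0]]
ft_force: [0.6, -0.5, -1.7]
grip_width: 0.0254
```

Call:
carry_out(targets=[[[1,1,-8,0,0,0,0],[1,2,-16,0,0,0,0],[1,3,-22,0,0,0,0],[1,3,-22,0,0,0,0],[1,3,-22,0,0,0,0]]])

```text
time_s: 19.33
position: [0.5055, -0.2086, 0.1602]
tool_rot: [[0.128, -0.0, 0.992], [-0.992, 0.0, 0.128], [-0.0, -1.0, -0.0]]
ft_force: [-0.1, -0.3, -3.0]
grip_width: 0.0257
```

Run:
```python
from h import *
d=get_image('scene');a=cv2.resize(d['img'][130:270,120:400],None,fx=2.8,fy=2.8,interpolation=cv2.INTER_CUBIC)
cv2.imwrite('pics/q1.png',a[:,:,::-1])
d=get_image('wrist');cv2.imwrite('pics/q2.png',d['img'][:,:,::-1])
st()
```

```text
t 19.4333 pos [ 0.5054 -0.208   0.1603] u,w 170.6 -38.4 head 0.28 grip 0.0255 F [-0.  -0.1 -2.1]
```

View pics/q1.png

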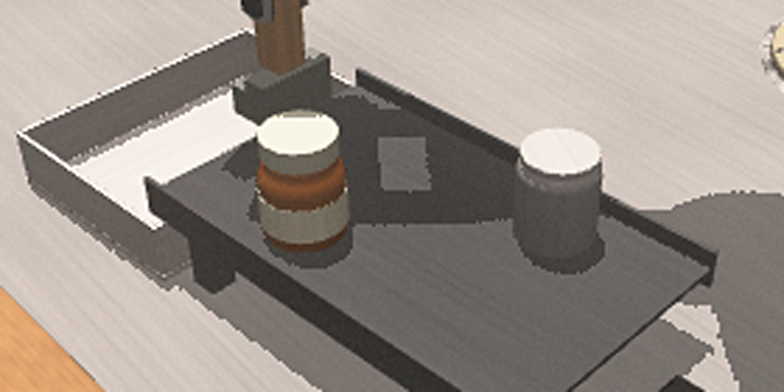

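View pics/q2.png

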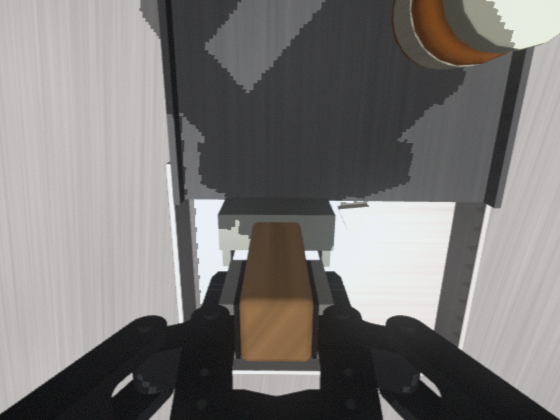

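Call:
carry_out(targets=[[[1,0,0,15,0,0,0],[1,0,0,45,0,0,0],[1,0,0,75,0,0,0],[1,0,0,95,0,0,0],[1,-1,20,95,0,0,4],[1,-2,48,95,0,0,9],[1,-3,76,95,0,0,15],[1,-4,104,95,0,0,21],[1,-5,132,95,0,0,27],[1,-6,160,95,0,0,33],[1,-7,188,95,0,0,39],[1,-8,216,95,0,0,45],[1,-9,244,95,0,0,51],[1,-10,272,95,0,0,57],[1,-11,300,95,0,0,63],[1,-12,328,95,0,0,69],[1,-13,356,95,0,0,74],[1,-14,380,95,0,0,78],[1,-15,395,95,0,0,78],[1,-15,400,95,0,0,78]]])

```text
time_s: 21.1
position: [0.4897, 0.1939, 0.2553]
tool_rot: [[0.997, -0.0, 0.078], [-0.078, 0.0, 0.997], [-0.0, -1.0, 0.0]]
ft_force: [0.2, -0.8, -1.9]
grip_width: 0.0255
```

Run:
```python
from h import *
d=get_image('top');cv2.imwrite('pics/r1.png',cv2.resize(d['img'][130:310,140:510],None,fx=2.15,fy=2.15,interpolation=cv2.INTER_CUBIC)[:,:,::-1])
d=get_image('scene');cv2.imwrite('pics/r2.png',d['img'][:,:,::-1])
st()
```

```text
t 21.2 pos [0.4902 0.1922 0.2553] u,w -228.5 -4.1 head 78.35 grip 0.0254 F [ 0.2  0.1 -2.2]
```

View pics/r1.png

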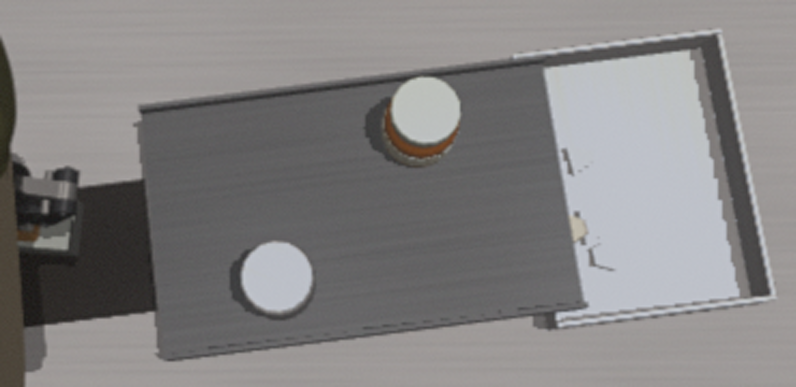

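View pics/r2.png

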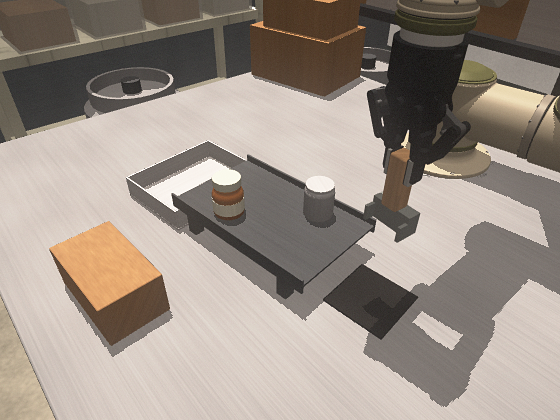

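Run:
```python
from h import *
d=get_image('top');c=d['img'][185:265,385:445]
c=cv2.convertScaleAbs(c,alpha=1.1)
lab=c.astype(float);lab=np.clip((lab-110)*2.0,0,255).astype(np.uint8)
cv2.imwrite('pics/s.png',np.hstack([cv2.resize(x,None,fx=6.5,fy=6.5,interpolation=cv2.INTER_CUBIC) for x in(c,lab)])[:,:,::-1])
```

```text
(no output)
```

View pics/s.png

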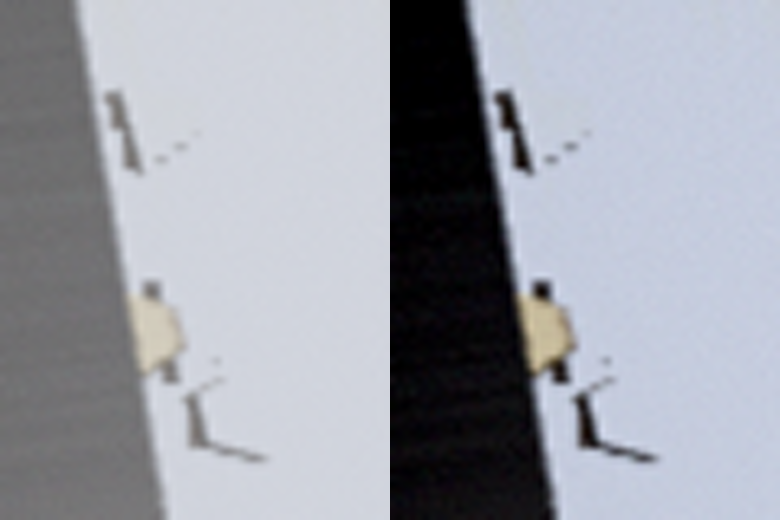

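The deck is clear. C and D lie in the pan, and a third shard leans by the tucked-under wall; I will check the pan again once the scraper is down. I set the scraper on its mat and release.

Call:
carry_out(targets=[[[1,0,0,-25,0,0,0],[1,0,0,-55,0,0,0],[1,0,0,-85,0,0,0],[1,0,0,-115,0,0,0],[1,0,0,-135,0,0,0],[1,0,0,-145,0,0,0],[1,0,0,-150,0,0,0],[1,0,0,-152,0,0,0],[1,0,0,-153,0,0,0],[1,0,0,-153,0,0,0],[1,0,0,-153,0,0,0]]])

```text
time_s: 22.17
position: [0.4909, 0.1915, 0.1031]
tool_rot: [[0.997, 0.002, 0.081], [-0.081, 0.0, 0.997], [0.002, -1.0, 0.0]]
ft_force: [-0.4, -0.4, -2.3]
grip_width: 0.0253
```

Run:
```python
from h import *
st()
d=get_image('scene');cv2.imwrite('pics/t.png',cv2.resize(d['img'][220:350,310:430],None,fx=4.5,fy=4.5,interpolation=cv2.INTER_CUBIC)[:,:,::-1])
```

```text
t 22.1667 pos [0.4909 0.1915 0.1031] u,w -227.7 -3.5 head 78.26 grip 0.0253 F [-0.4 -0.4 -2.3]
```

View pics/t.png

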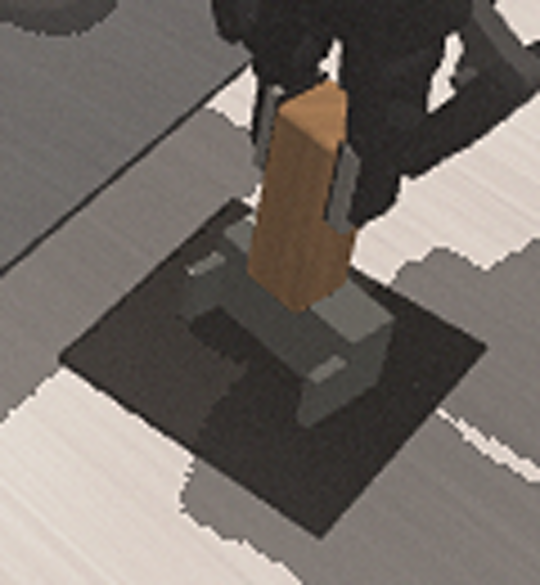

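Still hanging with the full weight, about 1 mm above the mat. I lower until contact.

Call:
carry_out(targets=[[[1,0,0,-1,0,0,0],[1,0,0,-1.5,0,0,0],[1,0,0,-1.5,0,0,0],[1,0,0,-1.5,0,0,0]]])

```text
time_s: 22.55
position: [0.4909, 0.1918, 0.1019]
tool_rot: [[0.997, 0.002, 0.08], [-0.08, 0.0, 0.997], [0.002, -1.0, 0.0]]
ft_force: [-0.6, 0.8, 5.9]
grip_width: 0.0255
```

Call:
carry_out(targets=[[[0.6,0,0,0.5,0,0,0],[0.3,0,0,0.5,0,0,0],[0,0,0,0.5,0,0,0],[0,0,0,0.5,0,0,0],[0,0,0,0.5,0,0,0],[0,0,0,0.5,0,0,0],[0,0,0,0.5,0,0,0],[0,0,0,20,0,0,0],[0,0,0,50,0,0,0],[0,0,0,85,0,0,0],[0,0,0,120,0,0,0],[0,0,0,150,0,0,0],[0,0,0,150,0,0,0]]])

```text
time_s: 23.63
position: [0.4922, 0.192, 0.2568]
tool_rot: [[0.997, 0.011, 0.081], [-0.081, 0.002, 0.997], [0.011, -1.0, 0.002]]
ft_force: [0.2, 0.3, -0.2]
grip_width: 0.0854
```

Run:
```python
from h import *
st()
d=get_image('scene');cv2.imwrite('pics/u.png',d['img'][:,:,::-1])
d=get_image('wrist');cv2.imwrite('pics/u2.png',d['img'][:,:,::-1]);K,R,t=cam(d);s=env.observe();print('cam',-R.T@t-s['position'],'fwd',R[2])
```

```text
t 23.6333 pos [0.4922 0.192  0.2568] u,w -228.0 -2.1 head 78.28 grip 0.0854 F [ 0.2  0.3 -0.2]
cam [-0.07874865  0.00772903  0.12266198] fwd [ 0.31183966 -0.02276408 -0.949862  ]
```

View pics/u.png

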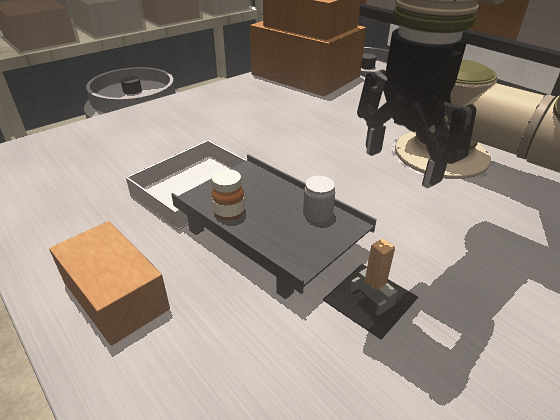

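View pics/u2.png

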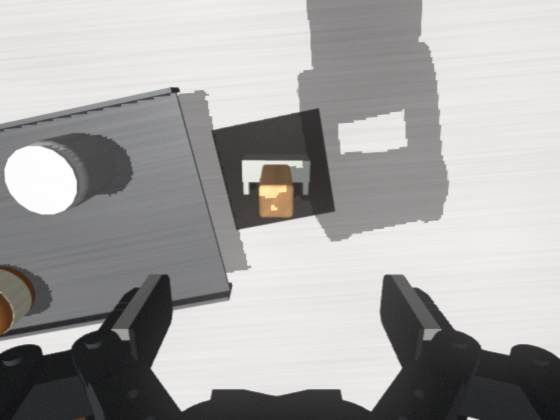

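The scraper stands upright on the mat at about (380,270) in the scene view, and the gripper is free. Now I tilt the wrist camera to look under the deck's edge into the pan and count the shards.

Call:
carry_out(targets=[[[0,0,-20,20,0,0,0],[0,0,-50,40,0,0,0],[0,0,-85,60,0,0,0],[0,0,-120,60,0,0,0],[0,0,-155,60,0,0,0],[0,0,-190,60,0,0,0],[0,0,-225,60,3,0,0],[0,0,-260,60,7,0,0],[0,0,-295,60,11,0,0],[0,0,-330,60,15,0,0],[0,0,-365,60,19,0,0],[0,0,-400,60,23,0,0],[0,0,-430,60,27,0,0],[0,0,-455,60,31,0,0],[0,0,-470,60,35,0,0],[0,0,-472,60,36,0,0],[0,0,-472,60,36,0,0],[0,0,-472,60,36,0,0]]])

```text
time_s: 25.23
position: [0.4906, -0.2797, 0.31]
tool_rot: [[0.997, -0.001, 0.081], [-0.065, 0.588, 0.806], [-0.049, -0.809, 0.586]]
ft_force: [0.1, -0.0, -0.1]
grip_width: 0.0851
```

Run:
```python
from h import *
d=get_image('wrist');cv2.imwrite('pics/v1.png',d['img'][:,:,::-1]);st()
```

```text
t 25.2833 pos [ 0.4907 -0.2792  0.3107] u,w 239.4 -61.9 head 79.21 grip 0.0855 F [0.8 0.1 0.2]
```

View pics/v1.png

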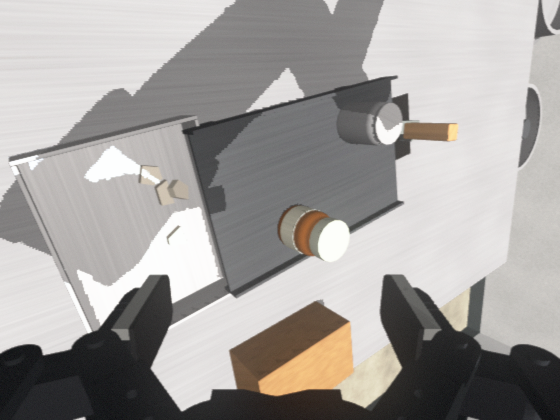

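Run:
```python
import cv2
a=cv2.imread('pics/v1.png')[125:275,90:240]
cv2.imwrite('pics/v2.png',cv2.resize(a,None,fx=4,fy=4,interpolation=cv2.INTER_CUBIC))
```

```text
(no output)
```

View pics/v2.png

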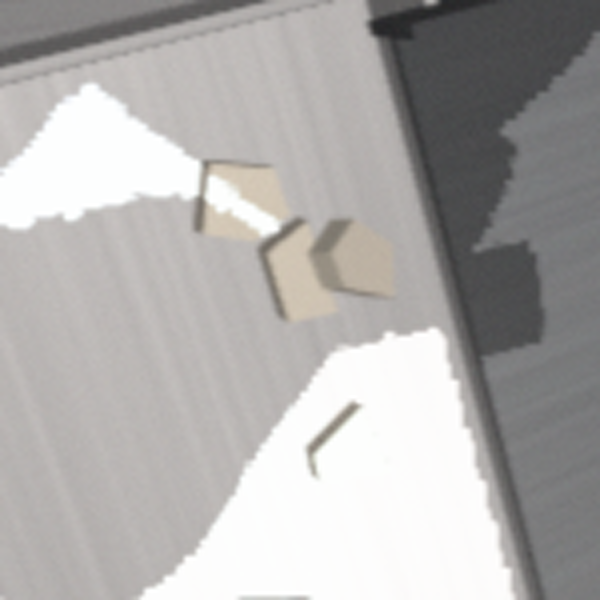

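Run:
```python
from rig import env
print(env.close_job())
```

```text
the job is handed in; nothing more can be done
None
```

The job is done and handed in at about 25 s of the 67 s allowed. I took the scraper from its mat and swept the four shards off the open end one at a time. I then put the scraper back on the mat and let go.

- **Shards:** the last wrist picture, looking under the deck's edge, shows all four in the pan, one resting on another. None are left on the deck, and the gripper never went near one.
- **Jar and can:** after the last sweep both were standing within about 1 pixel (under 2 mm) of where they started in the top view.
- **Scraper:** it stands upright on the mat, and the pictures after release show it clear of the gripper. It now stands about 11 mm from its first spot, closer to the mat's middle.
- **Forces:** every force reading was under 7 N, but I read them only at the end of each move and when taking pictures.
- **Disagreement:** the top and scene cameras put one shard about 4 to 5 mm apart. I moved the scraper 2 mm over before sweeping that shard. No check failed.

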